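Angle a gift carton past the socket tower into the dispatch bay

ROBOT

A 6-joint arm with a two-finger parallel gripper is mounted at the origin on the work surface. World frame = base frame: x ahead of the robot, y to its left, z up, the work surface at z = 0. Lengths are in mm, angles in rad, forces in N, time in s.
With the tool pointing down it reaches from about 275 to 750 mm from the base axis. Payload 10.2 kg.
Tool frame: the origin (TCP) lies between the finger pads; the fingertips stand 17 mm ahead of it and the grasp point (between the pads) lies 2 mm behind it (tips_ahead is the distance from the TCP to the fingertips, in mm); z points along the fingers, y is the line along which they close (so a half turn about z gives the same grasp; the last joint's range is limited). The gripper opens to 85 mm and grips with 20 to 120 N. Pads are 22 mm wide; open, the fingers measure 114 mm over their backs; the gripper's body (76 mm by 85 mm) begins 54 mm behind the grasp point. The pads swing forward as they close: fully open they stand 13 mm farther back than shut.
Start: joints at [-1.327, 0.313, 1.498, -0, 1.331, -0.223], TCP at [236.255, -468.844, 248.294] pointing down, gripper open.
Joint ranges: [-2.94, 2.94], [-0.97, 2.17], [0.19, 2.56], [-1.23, 4.37], [0.02, 3.11], [-2.88, 2.88]. Speed limits (rad/s): [2.39, 2.39, 3.01, 3.14, 3.14, 3.14].

INTERFACE

Orientations are given as a unit quaternion [w, x, y, z].
In Python, from rig import sense, capture, finish_job, boxes_of, tips_ahead gives the robot as it stands.
- The arm moves only by the tool drive_tool, never from a script. Its argument "commands" is text: rows parted by semicolons, each of 7 numbers parted by spaces: the shift along the world's x, y, z in units of 0.1 m (1.0 is 0.1 m), then the turn, a rotation vector about the world's x, y, z in units of pi/4 rad (1.0 is pi/4 rad), then the opening in per cent of the stroke, from 0 (shut) to 100 (fully open). A call has 1 to 20 rows; each row shifts and turns the commanded pose from where the row before left it; what a row does not reach is not made up. A row lasts 1/12 s, in which the tool goes at most 41.7 mm and 7.16 degrees, less where a joint would pass 70% of its speed; a pose out of reach is approached as far as the arm can. A call with a number of a shift or a turn outside -1 to 1 is refused whole. A call with a gripper value outside its range is refused whole. The fingers move at their own pace and stop on an object; "force" is the grip in N (left out, the last holds). Time passes only in rows, so rows that do not move let the fingers close. It gives the time, the measured TCP pose, the force, the opening and the grip force at its end, in the units of the state.
- sense(): the state, without advancing time (a new reading comes with each control period).
- capture(name): name is "side" or "top"; returns a dict with "pixels" (400x640x3 uint8, blue, green, red), "fov_y" (degrees; the focal length in pixels is half the picture's height over the tangent of half this angle, whatever the lens; pixels are square), "cx", "cy" (the principal point, pixels), "k1" (the pictures are not rectified: a ray, as slopes to the right and down, at radius r is drawn at 1 + k1 r^2 times it, then the intrinsics apply), "position" and "attitude" of the camera in the world. Camera axes: x right, y down, z forward; pixel columns grow to the right and rows downward; lengths in mm; the calibration is good to about 2 mm. A picture is of the moment at which its call begins. There is no depth.
- finish_job(): hands the job in; it is judged then, once.
Trained networks look in a picture, given as the dict that the camera call returned (one of the last four; its "shot" number tells which), for a name from the list of things; names that differ only in an ending like _2 or _b are one class to them, and where a whole thing is asked for, a point or a joint stands for the part that bears it (a point fixed in the world has none). Each returns a list of dicts, best first, with "confidence" (0 to 1); they miss things now and then, are a little off and sometimes report something else, mostly with a low value. They report only what shows in the picture. A call takes as long as a camera call.
- boxes_of(picture, name): "position" ([column, row] in pixels, amid what is visible of it).
The state is a dict: "time_s": time; "joints": joint angles; "dq": joint speeds; "tau": joint torques, N m; "eef_pos": TCP position; "ee_rot": TCP orientation; "force": force on the tool from outside, world axes, zero at the start; "wrist_torque": the same for the moment, N m; "grip_width": opening from 0.0 (shut) to 1.0 (fully open); "grip_force": force on a finger pad.
Only numpy, scipy, OpenCV 4.12 (cv2) and the standard library are available. Lean on these libraries where they do the work, as an engineer would, in place of code of your own. Each camera call takes 0.05 s, during which the arm holds its last target. There are 200 camera calls.

TASK

Push the long pink-banded gift carton into the empty long bay of the plywood rack until it lies flat against the back board along its whole length; the raised socket tower stands in front of one end of the bay, so push first one end of the carton, then the other, to angle it in past the tower. It holds glass jars: push it gently with the fingertips, keep it flat on the bench, never pinch, lift or tip it, and do not jam it or the fingers hard against the tower or the rack. Leave everything else on the bench where it stands.

Things in the scene. Friction and masses are not known exactly. Their poses are not given: they have to be found in the camera images.
- carton_center (a point): Centre of the gift carton, 28 mm above the bench. A closed kraft cardboard box with a pink belly band and a round yellow seal on top, 52 mm wide (its x), 270 mm long (its y), 56 mm high (z), about 0.5 kg, loose, slides easily. It starts in front of the rack, its length within about 0.3 rad of parallel to the rack's.
- carton_end_l (a point): Middle of the carton's +y end face (135 mm from its centre, 28 mm above the bench).
- carton_end_r (a point): Middle of the carton's -y end face (135 mm from its centre, 28 mm above the bench).
- rack: Low plywood dispatch rack screwed to the bench. Origin: on the bench, at the middle of the front face of its back board (70 mm high); +x points into the board, away from the robot, y runs along it, z up. The side pockets beyond the bay (125 mm wide) hold small honey jars 51 mm high and belong to the rack.
- bay_mouth (a point): Middle of the open front of the rack's long empty bay, 28 mm above the bench. The bay is 70 mm deep from here to the back board (+x) and 310 mm long (155 mm to either side along y), between two side boards 12 mm thick, 60 mm high and 70 mm deep; open at the front and top, with no floor board. Axes as the rack's.
- tower: The raised pop-up socket tower: an upright cylinder, aluminium with a black cap, 60 mm in diameter, 85 mm high, fixed in the bench. Origin: on its axis at bench level. The axis stands about 115 mm in front of the back board's face and 73 to 97 mm to one side of the bay's middle (which side varies), leaving about 85 mm between tower and back board.
- flush_tower: The second socket tower, retracted: only a flat round steel and black disc, 74 mm in diameter, level with the bench; the carton and the fingers pass over it freely. Origin at its centre.
- honey_jar: Open amber honey jar, 80 mm in diameter, 119 mm high, to be left alone; origin at the centre of its underside.
- jar_lid: Jar lid lying on the bench, 78 mm in diameter, 13 mm high, to be left alone; origin at the centre of its underside.
- spoon: Spoon with a black handle, 190 mm long, lying along its x, to be left alone.
- funnel: Lime green funnel standing mouth down, 100 mm in diameter, 90 mm high, to be left alone; origin at the centre of its underside.
- syrup: Tall amber bottle with a black cap, 72 mm in diameter, 260 mm high, to be left alone; origin at the centre of its underside.
- mini_jar_l: Small empty glass jar, 44 mm in diameter, 48 mm high, near the rack's left (+y) pocket, to be left alone; origin at the centre of its underside.
- mini_jar_r: Small empty glass jar, 44 mm in diameter, 48 mm high, near the rack's right (-y) pocket, to be left alone; origin at the centre of its underside.
- dipper: Wooden honey dipper lying on the bench along its x, 155 mm long, 28 mm thick, to be left alone.

How it is judged:
By the outcome, as a careful person would: the job done as asked, in the order asked, and still so for the second after the job is handed in, with the robot touching nothing.
It also fails if it takes over 72 s, if anything falls off the work surface, if the arm or the gripper's body presses on something with over 40 N, if the wrist force passes 120 N, or if a joint passes its speed limit or range.

## Working session

There is one attempt and no reset: what is moved stays moved. The work goes in short steps, Python scripts to look and compute and a tool call to move; the robot and the scene stay as the last step left them, time stands still between calls to the robot, and variables do not carry over. Pictures are saved under pics/ and viewed, at most 13 in all, crops included, and the job is handed in when it is done.

Besides the shell and the picture viewer there is one more tool, called after "Emit:" by a JSON object that holds its "name" and its "arguments". drive_tool: Moves the arm, as the interface text tells. Shifts and turns lie within -1 to 1; 1 stands for 0.1 m of shift or pi/4 rad of turn. Its arguments: {"type":"object","properties":{"commands":{"type":"string"},"force":{"type":"number"}},"required":["commands"]}

```bash
mkdir -p pics
cat > h.py <<'E'
import numpy as np, cv2
from scipy.spatial.transform import Rotation as R
from rig import sense, capture, finish_job, boxes_of, tips_ahead
def K(p):
    f=200/np.tan(np.radians(p["fov_y"])/2); return np.array([[f,0,p["cx"]],[0,f,p["cy"]],[0,0,1.]])
def rot(p):
    a=np.array(p["attitude"],float)
    return a if a.shape==(3,3) else R.from_quat(a[[1,2,3,0]]).as_matrix()
def w2p(p,X):
    c=(np.atleast_2d(X)-np.array(p["position"]))@rot(p)
    return cv2.projectPoints(c.reshape(-1,1,3),np.zeros(3),np.zeros(3),K(p),np.array([p["k1"],0,0,0,0.]))[0].reshape(-1,2)
def p2w(p,uv,z):
    n=cv2.undistortPoints(np.array(uv,float).reshape(-1,1,2),K(p),np.array([p["k1"],0,0,0,0.])).reshape(-1,2)
    d=np.c_[n,np.ones(len(n))]@rot(p).T; o=np.array(p["position"])
    return o+d*((z-o[2])/d[:,2])[:,None]
E
python3 - <<'E'
from h import *
s=sense(); print(s["time_s"],s["eef_pos"],s["ee_rot"],tips_ahead)
for c in("top","side"):
    p=capture(c); cv2.imwrite(f"pics/{c}0.png",p["pixels"]); print(c,p["position"],p["fov_y"],p["k1"])
    for n,z in [("carton_center",56),("carton_end_l",28),("carton_end_r",28),("rack",35),("bay_mouth",28),("tower",85),("flush_tower",0),("honey_jar",60),("mini_jar_l",48),("mini_jar_r",48),("funnel",45),("syrup",130),("jar_lid",13),("spoon",5),("dipper",14)]:
        b=boxes_of(p,n)
        if b: b=b[0]; print(n,np.round(b["position"]),round(b["confidence"],2),np.round(p2w(p,[b["position"]],z)[0]))
E
```

```text
0.0 [ 236.20549911 -468.62503865  247.74571136] [-6.00172084e-04  9.72888323e-01  2.31274622e-01  3.58849012e-06] 17.0
top [ 153.43803877   -7.75543742 1703.12412121] 47.23946169692531 -0.028301025918934332
carton_center [306. 217.] 0.82 [445.  52.  56.]
carton_end_l [306. 216.] 0.77 [452.  55.  28.]
carton_end_r [306. 216.] 0.77 [452.  55.  28.]
rack [325. 150.] 0.7 [706. -18.  35.]
bay_mouth [332. 153.] 0.97 [698. -45.  28.]
tower [308. 179.] 0.66 [580.  44.  85.]
flush_tower [355. 182.] 0.6 [ 589. -134.    0.]
honey_jar [190. 228.] 0.79 [405. 474.  60.]
mini_jar_l [428. 194.] 0.7 [ 529. -398.   48.]
mini_jar_r [428. 194.] 0.7 [ 529. -398.   48.]
funnel [468. 240.] 0.86 [ 360. -540.   45.]
syrup [461. 189.] 0.67 [ 528. -500.  130.]
jar_lid [263. 259.] 0.81 [298. 211.  13.]
spoon [434. 224.] 0.62 [ 424. -428.    5.]
dipper [462. 187.] 0.58 [ 563. -540.   14.]
side [ -230.36575674 -1053.53004288  1073.63297075] 45.318849519722015 -0.09687249491202142
carton_center [297. 208.] 0.77 [413.   1.  56.]
carton_end_l [294. 207.] 0.86 [425.  39.  28.]
carton_end_r [294. 207.] 0.86 [425.  39.  28.]
rack [403. 224.] 0.91 [ 677. -239.   35.]
bay_mouth [402. 226.] 0.76 [ 676. -237.   28.]
tower [436. 281.] 0.5 [ 553. -508.   85.]
honey_jar [223. 140.] 0.54 [382. 516.  60.]
mini_jar_l [404. 226.] 0.67 [ 661. -258.   48.]
mini_jar_r [404. 226.] 0.67 [ 661. -258.   48.]
funnel [395. 339.] 0.71 [ 353. -571.   45.]
syrup [438. 280.] 0.79 [ 523. -531.  130.]
jar_lid [434. 281.] 0.36 [ 605. -463.   13.]
spoon [367. 305.] 0.7 [ 386. -421.    5.]
dipper [319. 296.] 0.71 [ 284. -328.   14.]
```

View pics/top0.png

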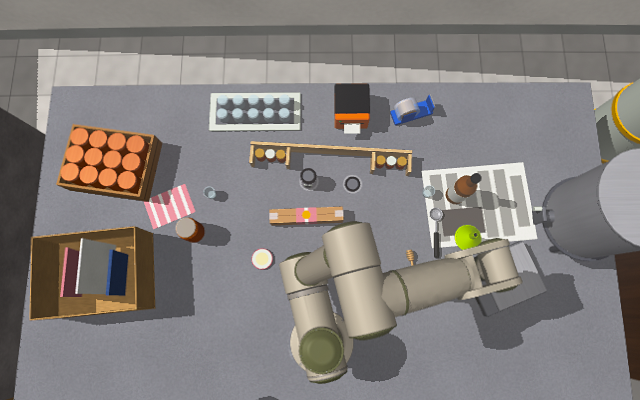

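View pics/side0.png

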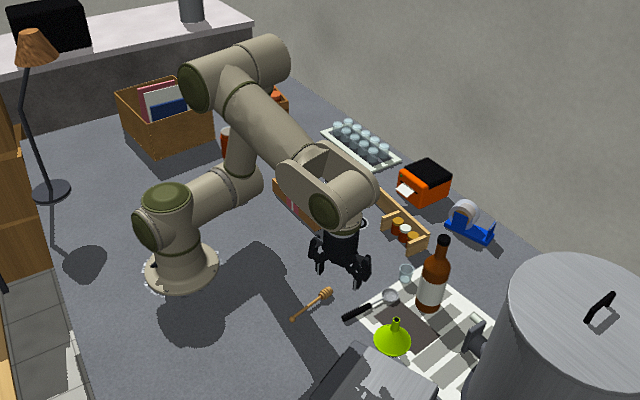

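The top view shows the carton at about (306,215), the raised tower at (308,177), the flush disc at (352,184), and the back board from (250,143) to (412,152). I'll enlarge it to measure the edges.

Run:
```python
from h import *
p=capture("top"); c=p["pixels"][132:232,238:428]
cv2.imwrite("pics/top1.png",cv2.resize(c,None,fx=4.2,fy=4.2,interpolation=cv2.INTER_CUBIC))
```

```text
(no output)
```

View pics/top1.png

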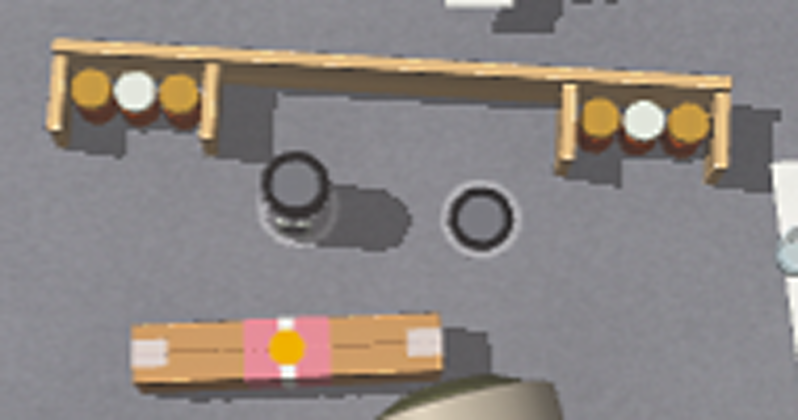

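Run:
```python
from h import *
p=capture("top")
def W(l,z): return np.round(p2w(p,np.array(l,float)/4.2+[237.6,131.6],z)[:,:2],1)
b=W([(55,51),(730,87)],70); print("board",b, np.arctan2(*(b[0]-b[1])))
s=W([(218,66),(213,138),(563,86),(559,160),(205,138),(573,160)],60); print("sides",s)
c=W([(132,327),(440,315),(441,370),(133,383)],56); print("carton",c,c.mean(0))
d=(c[0]-c[1]+c[3]-c[2])/2; print(np.linalg.norm(d),np.arctan2(-d[0],d[1]))
t=W([(296,183)],85)[0]; print("tower",t,"flush",W([(480,218)],0))
d=b[0]-b[1];d/=np.linalg.norm(d); n=np.array([d[1],-d[0]]); print("axes x",n,"y",d)
mid=(s[0]+s[2])/2; o=b[1]+d*((mid-b[1])@d); print("rack o",o)
for q in (t,*s,*c): print(np.round([(q-o)@n,(q-o)@d]))
```

```text
board [[ 722.9  260.3]
 [ 685.6 -341.8]] 0.06187077419066577
sides [[ 711.2  114.9]
 [ 643.9  118.7]
 [ 690.6 -194.2]
 [ 621.8 -188.7]
 [ 644.   125.8]
 [ 621.8 -201.1]]
carton [[473.7 188.1]
 [482.9 -81.2]
 [434.2 -81.4]
 [424.1 186.2]] [453.725  52.925]
268.6233887806495 0.035931632190164195
tower [595.2  43.9] flush [[ 584.3 -121.6]]
axes x [ 0.99808661 -0.06183131] y [0.06183131 0.99808661]
rack o [704.30507688 -39.86094398]
[-114.   77.]
[ -3. 155.]
[-70. 155.]
[  -4. -155.]
[ -73. -154.]
[-70. 162.]
[ -72. -166.]
[-244.  213.]
[-218.  -55.]
[-267.  -58.]
[-294.  208.]
```

Rack frame: the tower is at (-114, +77), so it stands before the +y end. The carton centre is at about (-255, +77), turned about 0.1 rad relative to the rack. My plan has three steps:
1. Slide the carton in -y by pushing its +y end.
2. Angle the +y end in past the tower.
3. Push the -y end home.

Emit:
{"name": "drive_tool", "arguments": {"commands": ".085 .28 0 0 0 .12 20;.085 .28 0 0 0 .12 20;.085 .28 0 0 0 .12 20;.085 .28 0 0 0 .12 20;.085 .28 0 0 0 .12 20;.085 .28 0 0 0 .12 20;.085 .28 0 0 0 .12 20;.085 .28 0 0 0 .12 20;.085 .28 0 0 0 .12 20;.085 .28 0 0 0 .12 20;.085 .28 0 0 0 .12 20;.085 .28 0 0 0 .09 20;.085 .28 0 0 0 0 20;.085 .28 0 0 0 0 20;.085 .28 0 0 0 0 20;.085 .28 0 0 0 0 20;.085 .28 0 0 0 0 20;.085 .28 0 0 0 0 20;.085 .28 0 0 0 0 20;.085 .28 0 0 0 0 20"}}

```text
time_s: 3.37
eef_pos: [406.4, 92.8, 248.4]
ee_rot: [0.0, 0.706, 0.708, 0.0]
force: [0.9, -1.1, -0.2]
grip_width: 0.197
grip_force: 0.0
```

Emit:
{"name": "drive_tool", "arguments": {"commands": ".084 .29 0 0 0 0 20;.084 .29 0 0 0 0 20;.084 .29 0 0 0 0 20;.084 .29 0 0 0 0 20;.084 .29 0 0 0 0 20;0 0 -.35 0 0 0 20;0 0 -.35 0 0 0 20;0 0 -.35 0 0 0 20;0 0 -.35 0 0 0 20;0 0 -.35 0 0 0 20;0 0 -.35 0 0 0 20;0 0 0 0 0 0 20;0 0 0 0 0 0 20"}}

```text
time_s: 4.45
eef_pos: [447.9, 236.0, 38.0]
ee_rot: [-0.001, 0.706, 0.708, -0.001]
force: [1.1, -0.3, 0.6]
grip_width: 0.197
grip_force: 0.0
```

Run:
```python
from h import *
for c in("top","side"):
    p=capture(c); cv2.imwrite(f"pics/{c}2.png",p["pixels"])
a=cv2.imread("pics/top2.png")[120:270,220:430]; b=cv2.imread("pics/side2.png")[130:280,200:410]
cv2.imwrite("pics/m2.png",np.vstack([cv2.resize(i,None,fx=1.95*1,fy=1.95,interpolation=cv2.INTER_CUBIC) for i in(a,b)]))
```

```text
(no output)
```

View pics/m2.png

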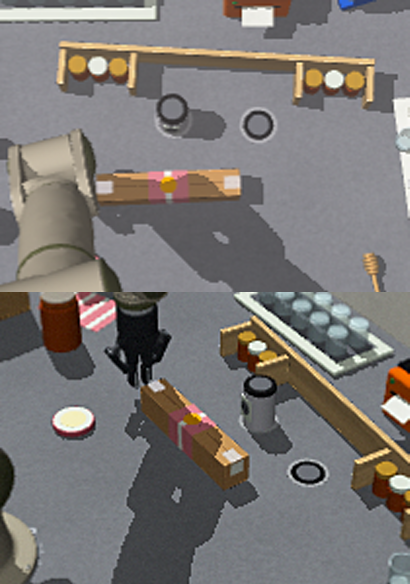

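The carton is undisturbed, with the fingers just beyond its +y end. I'll start the slide and write a silhouette tracker for the carton.

Emit:
{"name": "drive_tool", "arguments": {"commands": "0 -.1 0 0 0 0 20;0 -.1 0 0 0 0 20;.0 -.08 0 0 0 0 20;.002 -.06 0 0 0 0 20;.002 -.06 0 0 0 0 20;.002 -.06 0 0 0 0 20;.002 -.06 0 0 0 0 20;.002 -.06 0 0 0 0 20;.002 -.06 0 0 0 0 20;.002 -.06 0 0 0 0 20;.002 -.06 0 0 0 0 20;.002 -.06 0 0 0 0 20;.002 -.06 0 0 0 0 20;.002 -.06 0 0 0 0 20;.002 -.06 0 0 0 0 20;.002 -.06 0 0 0 0 20;.002 -.06 0 0 0 0 20;.002 -.06 0 0 0 0 20;.002 -.06 0 0 0 0 20;.002 -.04 0 0 0 0 20"}}

```text
time_s: 6.22
eef_pos: [451.6, 107.4, 38.2]
ee_rot: [-0.0, 0.706, 0.708, -0.0]
force: [-0.3, 1.9, 0.1]
grip_width: 0.198
grip_force: 1.0
```

```bash
cat > trk.py <<'E'
from h import *
from scipy.optimize import minimize
import sys
O=np.array([704.3,-39.9]);PSI=-0.062; N=np.array([np.cos(PSI),np.sin(PSI)]);D=np.array([-N[1],N[0]]); TW=O-114*N+77*D
def box(x,y,th):   # th: +y end leaning toward +x (world)
    t=np.array([np.sin(th),np.cos(th)]);n=np.array([t[1],-t[0]])
    return np.array([[*(np.array([x,y])+a*26*n+b*135*t),z] for z in(0,56) for a,b in((-1,-1),(-1,1),(1,1),(1,-1))])
def mask(im):
    h=cv2.cvtColor(im,cv2.COLOR_BGR2HSV).astype(int); H,S,V=h[...,0],h[...,1],h[...,2]
    return (((H<28)|(H>165))&(S>55)&(V>45))
def sil(p,q):
    m=np.zeros((400,640),np.uint8); cv2.fillConvexPoly(m,cv2.convexHull((w2p(p,box(*q))*16).round().astype(np.int32)),255,cv2.LINE_AA,4); return m/255.
def gray(p): return p["pixels"]
def fit(ps,q0):
    ms=[]
    for c,p in ps:
        m=mask(p["pixels"]).astype(np.float64)
        bg=mask(cv2.imread(f"pics/{c}2.png"))
        b0=sil(p,B0)>0
        bg[cv2.dilate(b0.astype(np.uint8),np.ones((5,5)))>0]=0
        roi=cv2.dilate((sil(p,q0)>0).astype(np.uint8),np.ones((61,61)))>0
        w=(~(cv2.dilate(bg.astype(np.uint8),np.ones((3,3)))>0))&roi
        ms.append((p,m,w))
    f=lambda q:sum(np.abs(sil(p,(q[0],q[1],q[2]/200))-m)[w].sum()/1 for p,m,w in ms)
    best=None
    for dt in(-.25,0,.25):
        r=minimize(f,[q0[0],q0[1],(q0[2]+dt)*200],method="Nelder-Mead",options=dict(initial_simplex=np.array([q0[0],q0[1],(q0[2]+dt)*200])+np.array([[0,0,0],[25,0,0],[0,25,0],[0,0,25]]),xatol=.2,fatol=.3))
        if best is None or r.fun<best.fun: best=r
    q=best.x; return np.array([q[0],q[1],q[2]/200]),best.fun
B0=(453.7,53,-0.036)
if __name__=="__main__":
    q0=[float(a) for a in sys.argv[1:4]]
    ps=[(c,capture(c)) for c in("top","side")]
    if len(sys.argv)>4:
        a=[]
        for c,p in ps: cv2.imwrite(f"pics/{c}_{sys.argv[4]}.png",p["pixels"])
    q,e=fit(ps,q0)
    for o in ps:
        q1,e1=fit([o],q); print(o[0],np.round(q1,3),round(e1))
    r=q[:2]-O; rk=(r@N,r@D); print("world",np.round(q,3),"err",round(e)," rack x,y,th",np.round(rk,1),round(q[2]+PSI*-1-.124,3))
    c=box(*q)[4:,:2]-O; print("rack corners FR,FL,BL,BR:",np.round(np.c_[c@N,c@D]).tolist())
    t=np.array([np.sin(q[2]),np.cos(q[2])]);n=np.array([t[1],-t[0]]); d=q[:2]-TW
    print("tower: normal to axis",round(d@n,1),"(need>56) +y end a",round(d@t+135,1))
    if len(sys.argv)>4:
        vs=[]
        for c,p in ps:
            im=p["pixels"].copy(); u=w2p(p,box(*q)); cu=u.mean(0)
            x0,y0=int(np.clip(cu[0]-100,0,440)),int(np.clip(cu[1]-65,0,270)); im=im[y0:y0+130,x0:x0+200]
            im=cv2.resize(im,None,fx=2.2,fy=2.2,interpolation=cv2.INTER_CUBIC)
            cv2.polylines(im,[((u[4:]-[x0,y0]+.5)*2.2).astype(np.int32)],True,(0,255,0),1); vs.append(im)
        cv2.imwrite(f"pics/v_{sys.argv[4]}.png",np.vstack(vs))
    s=sense(); print("tcp",np.round(s["eef_pos"]),"t",round(s["time_s"],1),"F",np.round(s["force"],1))
E
python3 trk.py 457 -40 -0.036 a
```

```text
top [ 4.54251e+02 -4.66320e+01 -1.80000e-02] 420
side [ 4.51997e+02 -3.60340e+01  1.60000e-02] 261
world [ 4.52472e+02 -3.66670e+01  1.60000e-02] err 695  rack x,y,th [-251.5  -12.4] -0.046
rack corners FR,FL,BL,BR: [[-271.0, -148.0], [-284.0, 121.0], [-232.0, 124.0], [-219.0, -146.0]]
tower: normal to axis -141.5 (need>56) +y end a 52.1
tcp [452. 107.  38.] t 6.3 F [-0.7 -0.5 -0. ]
```

View pics/v_a.png

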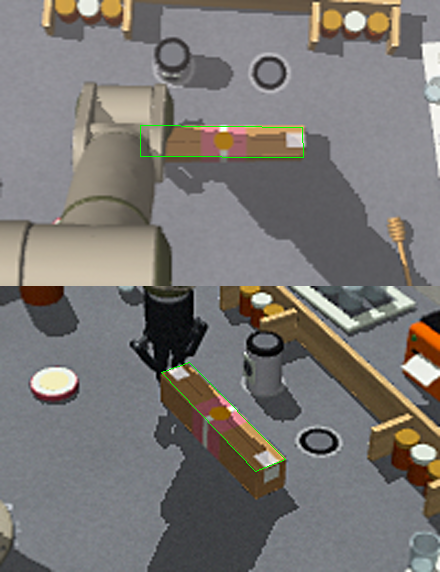

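The tracker agrees with the view: the carton has slid straight and its centre is at rack y -12. I'll push it about 90 mm further.

Emit:
{"name": "drive_tool", "arguments": {"commands": "0 -.03 0 0 0 0 20;0 -.05 0 0 0 0 20;0 -.06 0 0 0 0 20;0 -.06 0 0 0 0 20;0 -.06 0 0 0 0 20;0 -.06 0 0 0 0 20;0 -.06 0 0 0 0 20;0 -.06 0 0 0 0 20;0 -.06 0 0 0 0 20;0 -.06 0 0 0 0 20;0 -.06 0 0 0 0 20;0 -.06 0 0 0 0 20;0 -.06 0 0 0 0 20;0 -.06 0 0 0 0 20;0 -.06 0 0 0 0 20;0 -.04 0 0 0 0 20;0 -.02 0 0 0 0 20;0 .15 0 0 0 0 20;0 .15 0 0 0 0 20"}}

```text
time_s: 7.9
eef_pos: [451.9, 45.8, 38.4]
ee_rot: [0.0, 0.706, 0.708, 0.0]
force: [0.9, -0.4, -0.6]
grip_width: 0.201
grip_force: 0.0
```

```bash
python3 trk.py 453 -127 0.016
```

```text
top [ 4.55023e+02 -1.30999e+02 -1.00000e-02] 327
side [ 4.52801e+02 -1.27288e+02  1.50000e-02] 272
world [ 4.52121e+02 -1.27997e+02  1.00000e-02] err 612  rack x,y,th [-246.2 -103.6] -0.052
rack corners FR,FL,BL,BR: [[-265.0, -240.0], [-279.0, 30.0], [-227.0, 33.0], [-213.0, -237.0]]
tower: normal to axis -141.5 (need>56) +y end a -38.4
tcp [452.  47.  38.] t 8.0 F [0.5 0.2 0.6]
```

Emit:
{"name": "drive_tool", "arguments": {"commands": "-.2 0 0 0 0 0 0;-.2 0 0 0 0 0 0;-.18 0 0 0 0 0 0;0 -.2 0 0 0 0 0;0 -.2 0 0 0 0 0;0 -.16 0 0 0 0 0;.09 0 0 0 0 0 0;.05 0 0 0 0 0 0;.05 0 0 0 0 0 0;.06 0 0 0 0 0 0;.067 0 0 0 0 -.047 0;.067 -.003 0 0 0 -.047 0;.066 -.006 0 0 0 -.047 0;.066 -.009 0 0 0 -.047 0;.065 -.012 0 0 0 -.047 0;.065 -.015 0 0 0 -.047 0;.065 -.018 0 0 0 -.047 0;.064 -.02 0 0 0 -.047 0;.064 -.022 0 0 0 -.047 0;.063 -.024 0 0 0 -.047 0"}}

```text
time_s: 9.67
eef_pos: [484.3, -21.9, 38.1]
ee_rot: [-0.0, 0.824, 0.567, -0.0]
force: [-1.0, 1.2, 0.5]
grip_width: -0.0
grip_force: 0.4
```

```bash
python3 trk.py 470 -130 0.35 b
```

```text
top [ 4.81964e+02 -1.49264e+02  3.64000e-01] 583
side [ 4.81176e+02 -1.44566e+02  3.77000e-01] 314
world [ 4.81973e+02 -1.44507e+02  3.72000e-01] err 913  rack x,y,th [-215.4 -118.2] 0.31
rack corners FR,FL,BL,BR: [[-281.0, -239.0], [-199.0, 18.0], [-149.0, 2.0], [-232.0, -255.0]]
tower: normal to axis -37.0 (need>56) +y end a -81.8
tcp [485. -22.  38.] t 9.8 F [-0.6 -0.1 -0.6]
```

View pics/v_b.png

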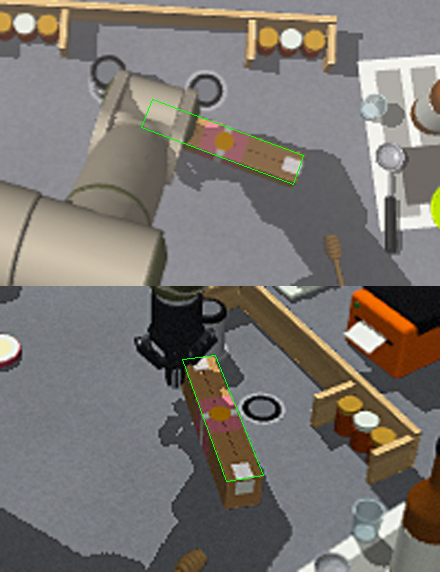

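The fit matches the view: the +y end is turning in and clears the tower. Continuing the arc.

Emit:
{"name": "drive_tool", "arguments": {"commands": ".06 -.025 0 0 0 -.042 0;.065 -.027 0 0 0 -.042 0;.064 -.029 0 0 0 -.042 0;.063 -.031 0 0 0 -.042 0;.062 -.033 0 0 0 -.042 0;.061 -.035 0 0 0 -.042 0;.06 -.037 0 0 0 -.042 0;.059 -.039 0 0 0 -.042 0;.057 -.041 0 0 0 -.042 0;.056 -.043 0 0 0 -.042 0;.055 -.045 0 0 0 -.042 0;.053 -.046 0 0 0 -.042 0;.03 -.03 0 0 0 -.042 0"}}

```text
time_s: 10.85
eef_pos: [558.6, -68.4, 38.1]
ee_rot: [-0.0, 0.926, 0.379, -0.0]
force: [-0.3, 0.8, 0.6]
grip_width: -0.0
grip_force: 0.5
```

```bash
python3 trk.py 520 -175 0.8
```

```text
top [ 505.025 -183.078    0.812] 518
side [ 505.242 -175.322    0.779] 290
world [ 505.423 -177.244    0.782] err 835  rack x,y,th [-190.  -149.4] 0.72
rack corners FR,FL,BL,BR: [[-299.0, -234.0], [-121.0, -31.0], [-81.0, -65.0], [-259.0, -268.0]]
tower: normal to axis 92.1 (need>56) +y end a -85.3
tcp [558. -69.  38.] t 10.9 F [-0.6 -0.3  0.2]
```

Rotation is now about 0.72 rad relative to the rack, with 36 mm of clearance to the tower. Next I'll go to the -y end and push along the carton's axis to slide it behind the tower.

Emit:
{"name": "drive_tool", "arguments": {"commands": "-.15 .15 0 0 0 0 20;0 0 .35 0 0 0 20;-.05 -.05 .35 0 0 0 20;-.2 -.31 0 0 0 0 20;-.2 -.31 0 0 0 0 20;-.2 -.31 0 0 0 0 20;-.2 -.31 0 0 0 0 20;-.2 -.31 0 0 0 0 20;-.2 -.31 0 0 0 0 20;-.2 -.31 0 0 0 0 20;-.13 -.2 0 0 0 0 20;0 0 -.35 0 0 0 20;0 0 -.35 0 0 0 20;0 0 0 0 0 0 20"}}

```text
time_s: 12.12
eef_pos: [383.0, -293.1, 33.5]
ee_rot: [-0.005, 0.925, 0.379, -0.001]
force: [-0.3, 1.6, -1.5]
grip_width: 0.199
grip_force: 0.0
```

```bash
python3 trk.py 505 -177 0.78 c
```

```text
top [ 530.91  -157.09     0.806] 422
side [9.59686e+02 3.43816e+02 1.63000e-01] 176
world [ 509.872 -178.283    0.752] err 1654  rack x,y,th [-185.5 -150.2] 0.69
rack corners FR,FL,BL,BR: [[-291.0, -238.0], [-120.0, -30.0], [-79.0, -63.0], [-251.0, -271.0]]
tower: normal to axis 89.6 (need>56) +y end a -85.7
tcp [ 385. -295.   38.] t 12.2 F [ 0.2 -0.9  0.4]
```

View pics/v_c.png

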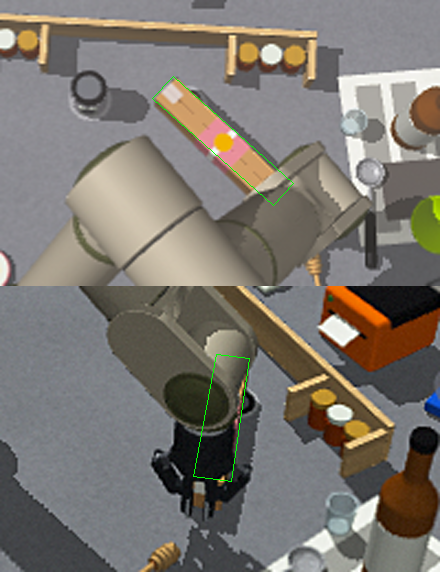

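The top view shows the carton still angled at 0.78 and clear of the tower, with the fingers just behind its -y end. I'll push along the axis.

Emit:
{"name": "drive_tool", "arguments": {"commands": ".1 .05 0 0 0 0 20;.06 .06 0 0 0 0 20;.042 .042 0 0 0 0 20;.042 .042 0 0 0 0 20;.042 .042 0 0 0 0 20;.042 .042 0 0 0 0 20;.042 .042 0 0 0 0 20;.042 .042 0 0 0 0 20;.042 .042 0 0 0 0 20;.042 .042 0 0 0 0 20;.042 .042 0 0 0 0 20;.042 .042 0 0 0 0 20;.03 .03 0 0 0 0 20;.02 .02 0 0 0 0 20"}}

```text
time_s: 13.38
eef_pos: [448.7, -237.4, 38.3]
ee_rot: [-0.0, 0.926, 0.379, -0.0]
force: [-2.7, -2.2, 1.7]
grip_width: 0.198
grip_force: 1.2
```

```bash
sed -i 's/    q,e=fit(ps,q0)/    q,e=fit(ps[:1] if "-t" in sys.argv else ps,q0)/' trk.py; python3 trk.py 550 -133 0.78 d -t
```

```text
top [605.916 -83.687   0.823] 408
side [ 6.29582e+02 -3.71843e+02  3.99000e-01] 119
world [605.37  -84.106   0.82 ] err 414  rack x,y,th [-96.  -50.3] 0.758
rack corners FR,FL,BL,BR: [[-208.0, -130.0], [-22.0, 66.0], [16.0, 30.0], [-170.0, -166.0]]
tower: normal to axis 100.5 (need>56) +y end a 54.9
tcp [ 449. -237.   38.] t 13.5 F [ 0.1  0.1 -0.4]
```

View pics/v_d.png

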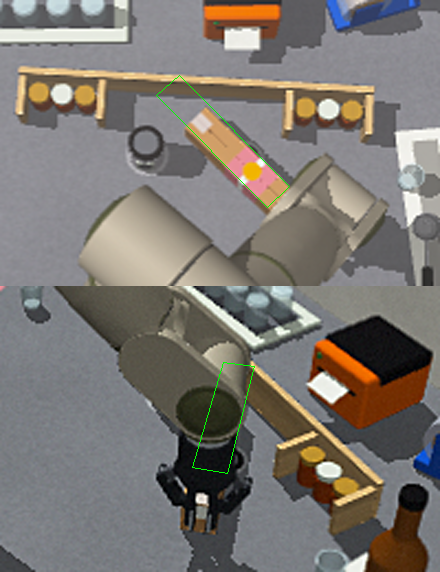

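The fit slid along the axis because the arm hides the near end. I'll pin the centre on the yellow seal instead.

```bash
cat > seal.py <<'E'
from trk import *
import glob
def run(p,th0,guess):
    h=cv2.cvtColor(p["pixels"],cv2.COLOR_BGR2HSV).astype(int); H,S,V=h[...,0],h[...,1],h[...,2]
    y=((H>=18)&(H<=32)&(S>200)&(V>110)).astype(np.uint8)
    n,l,st,ce=cv2.connectedComponentsWithStats(y); g=w2p(p,[[*guess,56]])[0]
    k=[i for i in range(1,n) if st[i,4]>=8 and np.hypot(*(ce[i]-g))<45]
    k=min(k,key=lambda i:np.hypot(*(ce[i]-g))); c=p2w(p,[ce[k]],56)[0,:2]
    m=mask(p["pixels"]).astype(float); bg=cv2.dilate(mask(cv2.imread("pics/top_c.png")).astype(np.uint8),np.ones((1,1)))
    best=[]
    for th in np.arange(th0-.35,th0+.35,.01):
        t=np.array([np.sin(th),np.cos(th)]);nn=np.array([t[1],-t[0]])
        s=np.array([[*(c+a*26*nn+b*t),56] for a,b in((-1,HB[0]),(-1,HB[1]),(1,HB[1]),(1,HB[0]))])
        q=np.zeros((400,640),np.uint8); cv2.fillConvexPoly(q,(w2p(p,s)*16).round().astype(np.int32),255,cv2.LINE_AA,4)
        best.append(((q/255*m).sum(),th))
    mx=max(b[0] for b in best); th=np.mean([b[1] for b in best if b[0]>mx*.99])
    return st[k,4],c,th
HB=(-30,125)
if __name__=="__main__":
    p=capture("top"); x,y,th0=map(float,sys.argv[1:4])
    if len(sys.argv)>4: HB=tuple(map(float,sys.argv[4].split(",")))
    ar,c,th=run(p,th0,(x,y)); q=(*c,th); r=c-O
    print("seal px",ar,"world",np.round(q,3),"rack",np.round([r@N,r@D],1),"th",round(th-.062,3))
    b=box(*q)[4:,:2]-O; print("FR,FL,BL,BR",np.round(np.c_[b@N,b@D]).tolist())
    t=np.array([np.sin(th),np.cos(th)]);n=np.array([t[1],-t[0]]); d=c-TW
    print("tower normal",round(d@n,1),"end a",round(d@t+135,1),"| world ends L",np.round(c+135*t),"R",np.round(c-135*t))
    s=sense(); print("tcp",np.round(s["eef_pos"]),"t",round(s["time_s"],1))
E
python3 seal.py 545 -140 0.8
```

```text
seal px 48 world [ 551.645 -133.732    0.735] rack [-146.5 -103.1] th 0.673
FR,FL,BL,BR [[-251.0, -192.0], [-83.0, 19.0], [-42.0, -14.0], [-210.0, -225.0]]
tower normal 86.8 end a -26.1 | world ends L [642. -34.] R [ 461. -234.]
tcp [ 448. -238.   38.] t 13.5
```

Emit:
{"name": "drive_tool", "arguments": {"commands": ".03 .03 0 0 0 0 20;.041 .044 0 0 0 0 20;.041 .044 0 0 0 0 20;.041 .044 0 0 0 0 20;.041 .044 0 0 0 0 20;.041 .044 0 0 0 0 20;.041 .044 0 0 0 0 20;.03 .03 0 0 0 0 20;0 0 0 0 0 0 20"}}

```text
time_s: 14.28
eef_pos: [479.6, -204.8, 38.4]
ee_rot: [0.0, 0.925, 0.379, 0.0]
force: [1.2, 0.7, 0.2]
grip_width: 0.203
grip_force: 0.0
```

```bash
python3 seal.py 580 -100 0.7
```

```text
seal px 47 world [ 582.638 -100.701    0.735] rack [-117.7  -68.2] th 0.673
FR,FL,BL,BR [[-222.0, -158.0], [-54.0, 54.0], [-13.0, 21.0], [-181.0, -190.0]]
tower normal 87.7 end a 19.2 | world ends L [673.  -1.] R [ 492. -201.]
tcp [ 479. -205.   38.] t 14.3
```

The +y end is 19 mm past the tower, with 31 mm to the tower and 13 mm to the board. Now I'll push the -y end's front face to swing the carton round.

Emit:
{"name": "drive_tool", "arguments": {"commands": "-.1 -.11 0 0 0 0 0;-.24 .22 0 0 0 0 0;-.24 .22 0 0 0 0 0;.17 .185 0 0 0 0 0;.17 .185 0 0 0 0 0;.1 -.09 0 0 0 0 0;.08 -.07 0 0 0 0 0;.04 -.035 0 0 0 0 0;.045 -.04 0 0 0 .042 0;.046 -.038 0 0 0 .042 0;.048 -.036 0 0 0 .042 0;.049 -.034 0 0 0 .042 0;.05 -.032 0 0 0 .042 0;.051 -.03 0 0 0 .042 0;.052 -.028 0 0 0 .042 0;.03 -.014 0 0 0 .042 0;0 0 0 0 0 0 0"}}

```text
time_s: 15.75
eef_pos: [514.1, -180.6, 38.2]
ee_rot: [0.0, 0.868, 0.497, 0.0]
force: [0.2, 0.4, -0.3]
grip_width: -0.002
grip_force: 0.0
```

```bash
python3 seal.py 590 -110 0.5
```

```text
seal px 47 world [ 6.06600e+02 -1.08562e+02  4.65000e-01] rack [-93.3 -74.6] th 0.403
FR,FL,BL,BR [[-170.0, -189.0], [-64.0, 60.0], [-16.0, 39.0], [-122.0, -209.0]]
tower normal 78.5 end a 3.7 | world ends L [667.  12.] R [ 546. -229.]
tcp [ 514. -180.   38.] t 15.8
```

Emit:
{"name": "drive_tool", "arguments": {"commands": ".045 -.022 0 0 0 0 0;.05 -.024 0 0 0 .03 0;.05 -.022 0 0 0 .03 0;.05 -.02 0 0 0 .03 0;.05 -.018 0 0 0 .03 0;.04 -.014 0 0 0 .03 0;.02 -.005 0 0 0 0 0;0 0 0 0 0 0 0"}}

```text
time_s: 16.47
eef_pos: [545.0, -192.7, 38.3]
ee_rot: [0.0, 0.837, 0.547, 0.0]
force: [0.2, 0.0, 0.1]
grip_width: -0.002
grip_force: 0.0
```

```bash
python3 seal.py 620 -115 0.35 d; python3 trk.py 620 -115 .32 e
```

```text
top [ 6.57304e+02 -1.19242e+02 -1.84000e-01] 536
side [ 7.39224e+02  4.10741e+02 -1.17000e-01] 352
world [ 6.73711e+02 -1.18745e+02 -6.50000e-02] err 1309  rack x,y,th [-25.6 -80.6] -0.127
rack corners FR,FL,BL,BR: [[-34.0, -218.0], [-69.0, 50.0], [-17.0, 57.0], [17.0, -211.0]]
tower: normal to axis 67.7 (need>56) +y end a -32.5
tcp [ 545. -193.   38.] t 16.6 F [ 0.3  0.3 -1.3]Traceback (most recent call last):
  File "seal.py", line 21, in <module>
    if len(sys.argv)>4: HB=tuple(map(float,sys.argv[4].split(",")))
                           ~~~~~^^^^^^^^^^^^^^^^^^^^^^^^^^^^^^^^^^^
ValueError: could not convert string to float: 'd'
```

View pics/v_e.png

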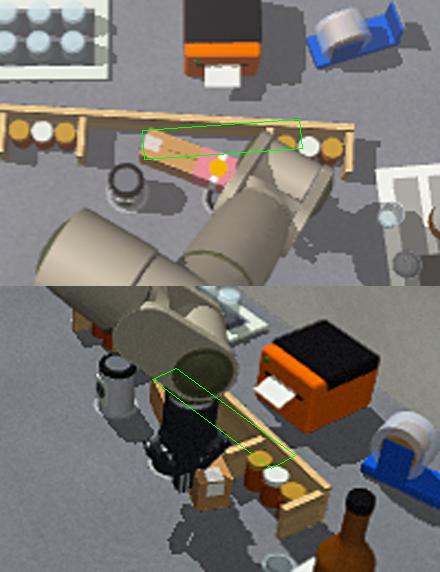

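The tracker's overlay is wrong here because the arm and rack confuse it. The picture itself shows the +y end behind the tower and the -y end just in front of the right pocket. I'll use the seal measurement.

```bash
python3 seal.py 620 -115 0.35
```

```text
seal px 43 world [ 6.23404e+02 -1.10933e+02  2.93000e-01] rack [-76.3 -75.9] th 0.231
FR,FL,BL,BR [[-133.0, -201.0], [-71.0, 61.0], [-20.0, 50.0], [-82.0, -213.0]]
tower normal 71.6 end a -5.2 | world ends L [662.  18.] R [ 584. -240.]
tcp [ 545. -193.   38.] t 16.7
```

Emit:
{"name": "drive_tool", "arguments": {"commands": "-.2 .06 0 0 0 .05 0;-.09 -.3 0 0 0 .05 0;-.09 -.3 0 0 0 .05 0;-.09 -.3 0 0 0 0 10;.24 -.07 0 0 0 0 20;.24 -.06 0 0 0 0 20;.2 -.04 0 0 0 0 20;.0 .06 0 0 0 0 20;.015 .05 0 0 0 0 20;.015 .05 0 0 0 0 20;.015 .05 0 0 0 0 20;.015 .05 0 0 0 0 20;.015 .05 0 0 0 0 20;0 0 0 0 0 0 20"}}

```text
time_s: 17.83
eef_pos: [573.2, -261.5, 38.4]
ee_rot: [-0.0, 0.803, 0.596, 0.0]
force: [-0.1, -0.0, 0.1]
grip_width: 0.201
grip_force: 0.0
```

```bash
python3 seal.py 623 -105 0.3
```

```text
seal px 43 world [ 6.23404e+02 -1.10933e+02  2.95000e-01] rack [-76.3 -75.9] th 0.233
FR,FL,BL,BR [[-133.0, -201.0], [-70.0, 61.0], [-20.0, 49.0], [-82.0, -213.0]]
tower normal 71.9 end a -5.1 | world ends L [663.  18.] R [ 584. -240.]
tcp [ 573. -262.   38.] t 17.9
```

Emit:
{"name": "drive_tool", "arguments": {"commands": ".02 .06 0 0 0 0 20;.017 .05 0 0 0 0 20;.015 .05 0 0 0 0 20;.015 .05 0 0 0 0 20;.015 .05 0 0 0 0 20;.015 .05 0 0 0 0 20;.015 .05 0 0 0 0 20;.015 .05 0 0 0 0 20;.015 .05 0 0 0 0 20;.015 .05 0 0 0 0 20;.01 .03 0 0 0 0 20;0 0 0 0 0 0 20"}}

```text
time_s: 18.88
eef_pos: [590.0, -207.8, 38.3]
ee_rot: [-0.0, 0.803, 0.596, 0.0]
force: [-0.3, -0.5, 0.1]
grip_width: 0.201
grip_force: 0.0
```

```bash
python3 seal.py 633 -65 0.3
```

```text
seal px 44 world [ 6.30504e+02 -6.72180e+01  2.78000e-01] rack [-72.  -31.8] th 0.216
FR,FL,BL,BR [[-126.0, -158.0], [-68.0, 106.0], [-18.0, 94.0], [-75.0, -169.0]]
tower normal 64.4 end a 37.7 | world ends L [668.  63.] R [ 593. -197.]
tcp [ 590. -208.   38.] t 18.9
```

Emit:
{"name": "drive_tool", "arguments": {"commands": ".013 .04 0 0 0 0 20;.014 .048 0 0 0 0 20;.014 .048 0 0 0 0 20;.014 .048 0 0 0 0 20;.014 .048 0 0 0 0 20;.01 .03 0 0 0 0 20;0 0 0 0 0 0 20"}}

```text
time_s: 19.52
eef_pos: [597.9, -181.5, 38.3]
ee_rot: [-0.0, 0.803, 0.596, 0.0]
force: [-0.5, -0.7, -0.3]
grip_width: 0.199
grip_force: 0.0
```

```bash
python3 seal.py 637 -43 0.27
```

```text
seal px 44 world [ 6.3454e+02 -4.1074e+01  2.6500e-01] rack [-69.6  -5.5] th 0.203
FR,FL,BL,BR [[-122.0, -132.0], [-68.0, 132.0], [-17.0, 121.0], [-71.0, -143.0]]
tower normal 60.2 end a 63.2 | world ends L [670.  89.] R [ 599. -171.]
tcp [ 598. -182.   38.] t 19.6
```

Emit:
{"name": "drive_tool", "arguments": {"commands": "-.05 -.19 0 0 0 0 0;-.34 .09 0 0 0 0 0;-.34 .09 0 0 0 0 0;.07 .25 0 0 0 0 0;.06 .22 0 0 0 0 0;.1 -.02 0 0 0 0 0;.1 -.025 0 0 0 0 0;.05 -.013 0 0 0 0 0;.05 -.012 0 0 0 .03 0;.05 -.011 0 0 0 .03 0;.05 -.01 0 0 0 .03 0;.05 -.008 0 0 0 .03 0;.04 -.005 0 0 0 .03 0;.02 0 0 0 0 0 0;0 0 0 0 0 0 0"}}

```text
time_s: 20.82
eef_pos: [589.0, -146.8, 38.2]
ee_rot: [0.0, 0.767, 0.642, 0.0]
force: [-0.0, -0.3, -0.1]
grip_width: 0.001
grip_force: 0.0
```

```bash
python3 seal.py 650 -43 0.15
```

```text
seal px 47 world [ 6.4879e+02 -3.9760e+01  1.0000e-01] rack [-55.4  -3.3] th 0.038
FR,FL,BL,BR [[-87.0, -137.0], [-76.0, 133.0], [-24.0, 131.0], [-35.0, -139.0]]
tower normal 61.6 end a 57.0 | world ends L [662.  95.] R [ 635. -174.]
tcp [ 589. -147.   38.] t 20.9
```

Almost parallel now (0.04 rad) and behind the tower, with 29 mm left to go. I'll push near the middle.

Emit:
{"name": "drive_tool", "arguments": {"commands": "-.15 .01 .03 0 0 .05 0;.02 .33 0 0 0 .05 0;.02 .33 0 0 0 .05 0;.02 .33 0 0 0 0 0;.1 -.005 0 0 0 0 0;.06 -.003 0 0 0 0 0;.04 -.003 0 0 0 0 0;.04 -.003 0 0 0 0 0;.04 -.003 0 0 0 0 0;.04 -.003 0 0 0 0 0;.04 -.003 0 0 0 0 0;.03 -.002 0 0 0 0 0;0 0 0 0 0 0 0"}}

```text
time_s: 21.95
eef_pos: [619.2, -49.6, 41.2]
ee_rot: [0.0, 0.728, 0.686, 0.0]
force: [-0.1, -1.2, 0.0]
grip_width: 0.0
grip_force: 0.0
```

```bash
python3 seal.py 670 -43 0.08 "-125,125"; python3 -c "
from h import *
cv2.imwrite('pics/side_f.png',capture('side')['pixels'])"
```

```text
Traceback (most recent call last):
  File "seal.py", line 22, in <module>
    ar,c,th=run(p,th0,(x,y)); q=(*c,th); r=c-O
            ~~~^^^^^^^^^^^^^
  File "seal.py", line 8, in run
    k=min(k,key=lambda i:np.hypot(*(ce[i]-g))); c=p2w(p,[ce[k]],56)[0,:2]
ValueError: min() iterable argument is empty
```

Emit:
{"name": "drive_tool", "arguments": {"commands": "-.12 0 0 0 0 0 0;-.02 -.3 0 0 0 0 0;-.02 -.3 0 0 0 0 0;0 -.2 0 0 0 0 0;0 0 0 0 0 0 0"}}

```text
time_s: 22.47
eef_pos: [602.6, -133.0, 41.5]
ee_rot: [0.001, 0.729, 0.685, 0.0]
force: [0.5, -0.5, 0.5]
grip_width: 0.0
grip_force: 0.0
```

```bash
python3 seal.py 665 -43 0.06 -30,110; python3 -c "
from h import *
p=capture('top')['pixels'][130:200,235:425]; q=capture('side')['pixels'][140:260,320:460]
cv2.imwrite('pics/g.png',np.vstack([cv2.resize(p,(760,280),interpolation=3),cv2.resize(q,(350,300),interpolation=3)[:, :].copy() if 0 else cv2.copyMakeBorder(cv2.resize(q,(350,300),interpolation=3),0,0,0,410,0)]))"
```

```text
seal px 47 world [ 6.62686e+02 -3.95680e+01  6.30000e-02] rack [-41.6  -2.2] th 0.001
FR,FL,BL,BR [[-68.0, -137.0], [-67.0, 133.0], [-15.0, 133.0], [-16.0, -137.0]]
tower normal 72.6 end a 55.9 | world ends L [671.  95.] R [ 654. -174.]
tcp [ 603. -131.   41.] t 22.5
```

View pics/g.png

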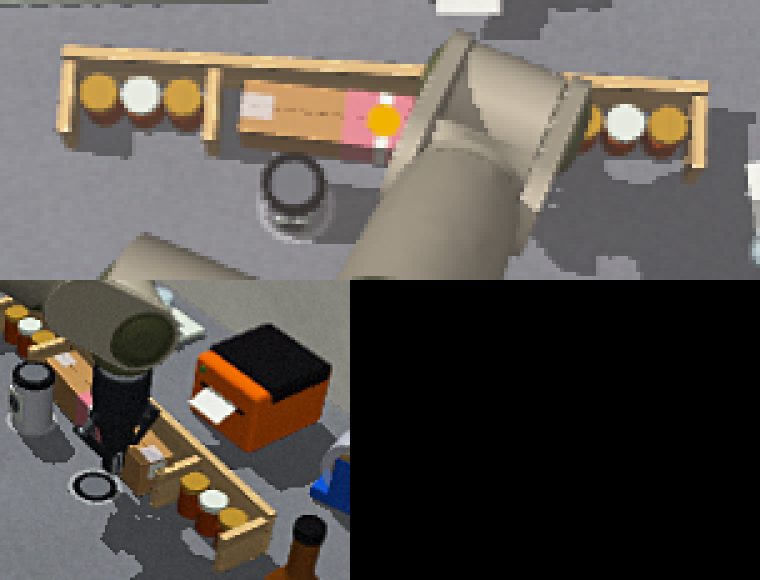

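The carton is in the bay, parallel, and about 15 mm from the board. I'll finish with gentle central pushes while watching the force.

Emit:
{"name": "drive_tool", "arguments": {"commands": ".0 .3 0 0 0 0 0;.0 .3 0 0 0 0 0;.0 .3 0 0 0 0 0;.07 0 0 0 0 0 0;.06 0 0 0 0 0 0;.03 -.002 0 0 0 0 0;.03 -.002 0 0 0 0 0;.03 -.002 0 0 0 0 0;.03 -.002 0 0 0 0 0;.02 0 0 0 0 0 0;0 0 0 0 0 0 0"}}

```text
time_s: 23.53
eef_pos: [630.0, -40.7, 41.2]
ee_rot: [0.0, 0.728, 0.686, 0.0]
force: [0.5, -0.7, 0.4]
grip_width: -0.001
grip_force: 0.0
```

Emit:
{"name": "drive_tool", "arguments": {"commands": ".02 0 0 0 0 0 0;.02 0 0 0 0 0 0;0 0 0 0 0 0 0"}}

```text
time_s: 23.78
eef_pos: [633.9, -40.2, 41.3]
ee_rot: [0.0, 0.728, 0.686, 0.0]
force: [-0.4, -1.0, -0.4]
grip_width: -0.006
grip_force: 0.2
```

Emit:
{"name": "drive_tool", "arguments": {"commands": ".02 0 0 0 0 0 0;.01 0 0 0 0 0 0;0 0 0 0 0 0 0"}}

```text
time_s: 24.03
eef_pos: [636.3, -40.1, 41.2]
ee_rot: [-0.001, 0.728, 0.686, -0.001]
force: [-3.6, -1.3, 0.6]
grip_width: -0.0
grip_force: 2.2
```

Emit:
{"name": "drive_tool", "arguments": {"commands": ".01 0 0 0 0 0 0;.01 0 0 0 0 0 0;0 0 0 0 0 0 0"}}

```text
time_s: 24.28
eef_pos: [636.5, -40.1, 41.2]
ee_rot: [-0.003, 0.728, 0.686, -0.002]
force: [-18.2, -1.8, 9.1]
grip_width: -0.004
grip_force: 8.7
```

Emit:
{"name": "drive_tool", "arguments": {"commands": ".01 0 0 0 0 0 0;.01 0 0 0 0 0 0;0 0 0 0 0 0 0"}}

```text
time_s: 24.53
eef_pos: [636.6, -40.1, 41.2]
ee_rot: [-0.005, 0.728, 0.686, -0.004]
force: [-28.8, -2.4, 16.9]
grip_width: -0.002
grip_force: 15.3
```

The force rose at 636, so the carton is seated against the board. I'll back off, lift clear and look.

Emit:
{"name": "drive_tool", "arguments": {"commands": "-.05 0 0 0 0 0 0;-.2 0 0 0 0 0 0;-.1 -.05 .3 0 0 0 0;-.2 -.1 .35 0 0 0 0;-.35 -.2 .35 0 0 0 0;-.35 -.2 .35 0 0 0 0;-.35 -.25 .2 0 0 0 0;-.3 -.3 0 0 0 0 0;-.0 -.35 0 0 0 0 0;0 -.35 0 0 0 0 0;0 -.35 0 0 0 0 0;0 0 0 0 0 0 0"}}

```text
time_s: 25.53
eef_pos: [470.8, -248.1, 178.8]
ee_rot: [0.002, 0.729, 0.684, -0.0]
force: [0.6, 1.1, -0.0]
grip_width: -0.003
grip_force: 0.0
```

```bash
python3 seal.py 678 -43 0.06 -125,125; python3 -c "
from h import *
p=capture('top')['pixels'][130:200,235:425]; q=capture('side')['pixels'][140:260,320:460]
cv2.imwrite('pics/g2.png',np.vstack([cv2.resize(p,(760,280),interpolation=3),cv2.copyMakeBorder(cv2.resize(q,(350,300),interpolation=3),0,0,0,410,0)]))"
```

```text
seal px 44 world [ 6.77481e+02 -3.89090e+01  5.70000e-02] rack [-26.8  -0.7] th -0.005
FR,FL,BL,BR [[-52.0, -136.0], [-53.0, 134.0], [-1.0, 134.0], [-0.0, -136.0]]
tower normal 86.8 end a 56.9 | world ends L [685.  96.] R [ 670. -174.]
tcp [ 471. -245.  179.] t 25.6
```

View pics/g2.png

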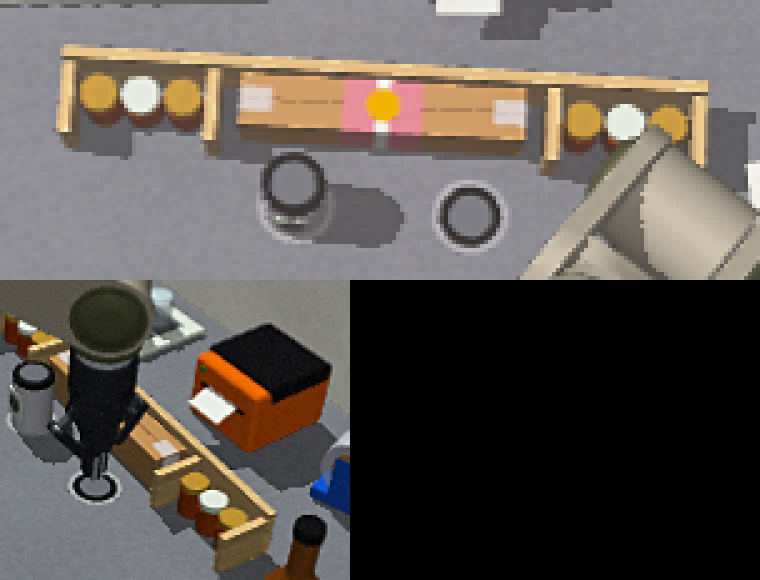

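The carton lies flat in the bay: both rear corners measure 0 to 1 mm from the board, and it is 0.005 rad off parallel. Nothing else has moved, so I'll hand it in.

```bash
python3 -c "
from rig import finish_job; print(finish_job())"
```

```text
the job is handed in; nothing more can be done
None
```

The carton lies flat against the back board along its whole length (both rear corners within about 1 mm by camera), and the job is handed in at about 26 s. No verdict came back. The last push briefly reached about 29 N on the carton against the board.

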